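# Tally the rubber bungs

### The job

Stand the loose rubber bung upright in the yellow tray with the other three. Then book all four on the blue tally counter: press its red lever exactly four times, each time right down to its stop and letting it come fully back up, so that the pointer has moved on by four small marks. Leave all four bungs in the tray, the lever up, and the oil bottle, wooden block and screwdriver where they are.

Things in the scene. Friction and masses are not known exactly. Their poses are not given: they have to be found in the camera images.
- bung_loose_centre (a point): the loose rubber bung, a black tapered rubber stopper, 29 mm in diameter, 20 mm high, about 20 g, standing on its narrower end on the cupboard top between tray and counter; point at its centre, 10 mm above its underside; z is its axis. Take it across its sides.
- tray: open yellow plastic tray, fixed, outside 150 (its x) x 200 (its y) x 26 mm high, walls and floor 3 mm (inner floor 3 mm above the cupboard top); origin at the centre of its underside on the cupboard top. Three bungs stand in a row along x in its +y half (y about +0.066); its -y half is free. It may be on the left or the right of the robot.
- bung_0_centre (a point): first of three rubber bungs standing in the tray, same size as the loose one; centre point
- bung_1_centre (a point): second bung in the tray; centre point
- bung_2_centre (a point): third bung in the tray; centre point
- counter: blue bench tally counter, fixed: round case 90 mm in diameter and 50 mm deep, axle along its x, 68 mm up, top at 113 mm; white dial on its front (-x) face with 16 marks and a red pointer. Origin on the cupboard top, 38 mm toward its -y from below the axle; the red lever sticks out on its -y side (its right, seen from the robot).
- tally_pad (a point): centre of the top face of the red pad (34 x 34 mm, 10 mm thick) at the end of the counter's lever, 103 mm from the axle; it moves with the lever: about 107 mm above the cupboard top with the lever up, about 46 mm with the lever right down on its stop, while going about 5 mm sideways along the counter's y. The pad leans 17 degrees one way when up and the other way when down.
- tally_lever (a joint): angle of the sprung press lever: 0 fully up, 0.60 rad right down on its stop. It takes about 2 to 7 N on the pad, more as it goes down, and springs back up by itself when let go.
- tally_dial (a joint): angle of the pointer: 0 upright at the start, growing clockwise as seen from the robot. The first 0.2 rad of each stroke is free play, the rest drives it on; each full stroke adds one small mark, 0.393 rad (pi/8); a stroke not completed adds less, and the return stroke leaves it where it is.
- oiler_centre (a point): small loose oil bottle, 39 mm in diameter, 113 mm high, standing at the left edge; point 50 mm above its underside; to be left alone
- block_centre (a point): loose hardwood packing block lying along y behind the loose bung, 42 x 70 x 30 mm; centre point; to be left alone
- screwdriver_centre (a point): loose screwdriver lying at the right edge, 198 mm long; centre point; to be left alone

How it is judged:
By the outcome, as a careful person would: the job done as asked, in the order asked, and still so for the second after the job is handed in, with the robot touching nothing.
It also fails if it takes over 67 s, if anything falls off the work surface, if the arm or the gripper's body presses on something with over 40 N, if the wrist force passes 120 N, or if a joint passes its speed limit or range.

### The arm

A 6-joint arm with a two-finger parallel gripper is mounted at the origin on a cart in front of the work surface, level with it; the furniture and walls round the work are solid. World frame = base frame: x ahead of the robot, y to its left, z up, the work surface at z = 0. Lengths are in mm, angles in degrees, forces in N, time in s.
With the tool pointing down it reaches from about 350 to 875 mm from the base axis. Payload 4.2 kg.
Tool frame: the origin (TCP) lies on the centre line of the jaws, within the pads' length; the fingertips stand 8 mm ahead of it and the grasp point (between the pads) lies 11 mm behind it (manip.tcp_to_tips is the distance from the TCP to the fingertips, in mm); z points along the fingers, y is the line along which they close (so a half turn about z gives the same grasp; the last joint's range is limited). The gripper opens to 85 mm and grips with 20 to 120 N. Pads are 22 mm wide; open, the fingers measure 114 mm over their backs; the gripper's body (76 mm by 85 mm) begins 54 mm behind the grasp point. The pads swing forward as they close: fully open they stand 13 mm farther back than shut.
Start: joints at [82.139, 22.042, 0.453, 0, -68.411, -14.817], TCP at [240.933, 576.672, 239.312] pointing down, gripper open.
Joint ranges: [-179.83, 179.83], [-69.29, 118.12], [-61.27, 80.66], [-181.25, 117.63], [-171.15, -9.14], [-177.46, 177.46]. Speed limits (degrees/s): [159.86, 159.86, 180, 180, 180, 180].

### API

Orientations are given as [roll, pitch, yaw] about the fixed x, y, z axes, in that order (R = Rz(yaw) Ry(pitch) Rx(roll)).
In Python, from plant import manip gives the robot as it stands. The module is installed in compiled form; this text tells all that it offers.
- The arm moves only by the tool send_rows, never from a script. Its argument "targets" is a list of rows, each an object of numbers: "wx", "wy", "wz": the turn, a rotation vector about the tool's x, y, z in rad; "tx", "ty", "tz": the shift along the tool's x, y, z in mm; "fingers": the closure, from 0 (fully open) to 1 (shut). A call has 1 to 10 rows; each row is the pose to reach, as a shift and turn from the pose commanded when the call began, along the tool's axes at that moment; what a row does not reach only later rows make up. A row lasts 1/8 s, in which the tool goes at most 62.5 mm and 10.7 degrees, less where a joint would pass 70% of its speed; a pose out of reach is approached as far as the arm can. A call with a gripper value outside its range is refused whole. The fingers move at their own pace and stop on an object; the grip force is fixed at half the most. Time passes only in rows, so rows that repeat a pose let the fingers close. It gives the time, the measured TCP pose, the force, the opening and the grip force at its end, in the units of the state.
- manip.get_state(): the state, without advancing time (a new reading comes with each control period).
- manip.grab_frame(name): name is "scene" or "side" or "wrist"; returns a dict with "color" (384x512x3 uint8, red, green, blue), "vfov" (degrees; the focal length in pixels is half the picture's height over the tangent of half this angle, whatever the lens; pixels are square), "cx", "cy" (the principal point, pixels), "distortion" ([k1, k2, p1, p2, k3] as OpenCV has them; the pictures are not rectified), "cam_to_world" (4x4, takes a point from camera to world coordinates); the wrist camera has in their place "tool_from_camera" (4x4, takes a point from camera to tool coordinates, whose origin is the TCP and whose axes are the flange's). Camera axes: x right, y down, z forward; pixel columns grow to the right and rows downward; lengths in mm; the calibration is good to about 2 mm. A picture is of the moment at which its call begins: read the wrist's pose just before it. There is no depth.
- manip.hand_in(): hands the job in; it is judged then, once.
The state is a dict: "clock": time; "joints": joint angles; "qd": joint speeds; "joint_torque": joint torques, N m; "position": TCP position; "tcp_rot": TCP orientation; "contact_force": force on the tool from outside, world axes, zero at the start; "ft_torque": the same for the moment, N m; "finger_gap": opening from 0.0 (shut) to 1.0 (fully open); "grasp_force": force on a finger pad.
Only numpy, scipy, OpenCV 4.12 (cv2) and the standard library are available. Lean on these libraries where they do the work, as an engineer would, in place of code of your own. Each camera call takes 0.05 s, during which the arm holds its last target. There are 200 camera calls.

## Working session

There is one attempt and no reset: what is moved stays moved. The work goes in short steps, Python scripts to look and compute and a tool call to move; the robot and the scene stay as the last step left them, time stands still between calls to the robot, and variables do not carry over. Pictures are saved under pics/ and viewed, at most 10 in all, crops included, and the job is handed in when it is done.

Besides the shell and the picture viewer there is one more tool, called after "Call:" by a JSON object that holds its "api" and its "payload". send_rows: Moves the arm, as the interface text tells. Its arguments: {"type":"object","properties":{"targets":{"type":"array"}},"required":["targets"]}

```bash
mkdir -p pics; cat > h.py <<'E'
import numpy as np, cv2, pickle
from scipy.spatial.transform import Rotation as R
from plant import manip
def grab(name,out):
    s=manip.get_state(); f=manip.grab_frame(name)
    if 'cam_to_world' in f: T=np.array(f['cam_to_world'])
    else:
        W=np.eye(4); W[:3,:3]=R.from_euler('xyz',s['tcp_rot'],degrees=True).as_matrix(); W[:3,3]=s['position']
        T=W@np.array(f['tool_from_camera'])
    f['T']=T; pickle.dump(f,open(f'pics/{out}.pkl','wb'))
    cv2.imwrite(f'pics/{out}.png',f['color'][:,:,::-1]); return f
def K(f):
    h=f['color'].shape[0]; F=h/2/np.tan(np.radians(f['vfov'])/2)
    return np.array([[F,0,f['cx']],[0,F,f['cy']],[0,0,1]])
def ray(f,uv):
    p=cv2.undistortPoints(np.array([[uv]],float),K(f),np.array(f['distortion'],float))[0,0]
    return f['T'][:3,3], f['T'][:3,:3]@np.array([p[0],p[1],1])
def onz(f,uv,z):
    o,d=ray(f,uv); return o+d*(z-o[2])/d[2]
def proj(f,P):
    T=np.linalg.inv(f['T']); return cv2.projectPoints(np.array(P,float).reshape(-1,1,3),cv2.Rodrigues(T[:3,:3])[0],T[:3,3],K(f),np.array(f['distortion'],float))[0][:,0]
def load(n): return pickle.load(open(f'pics/{n}.pkl','rb'))
E
python3 - <<'E'
from h import *
for n in('scene','side'):
    f=grab(n,n+'0'); print(n,f['T'].round(2).tolist(),f['vfov'],f['distortion'])
s=manip.get_state(); print(s)
a=cv2.imread('pics/scene0.png');b=cv2.imread('pics/side0.png')
E
```

```text
scene [[0.58, -0.36, 0.73, -655.21], [-0.81, -0.24, 0.53, -819.82], [-0.02, -0.9, -0.44, 763.91], [0.0, 0.0, 0.0, 1.0]] 51.14941095910195 [-0.00169429  0.          0.          0.          0.        ]
side [[-1.0, -0.05, 0.08, 337.99], [-0.09, 0.6, -0.79, 1267.2], [-0.01, -0.8, -0.6, 1061.44], [0.0, 0.0, 0.0, 1.0]] 47.775829720335004 [-0.06931888  0.          0.          0.          0.        ]
{'clock': 0.1, 'joints': array([ 8.21385314e+01,  2.20880202e+01,  3.88022388e-01, -2.55652540e-02,
       -6.84106212e+01, -1.48160823e+01]), 'qd': array([ 0.04141219, -0.02555326,  0.16227681,  0.0920773 ,  0.11043784,
        0.0331076 ]), 'joint_torque': array([-3.46535435e-04, -3.93317485e+01,  1.88930190e+01,  4.19798210e+00,
       -2.56827778e-03,  7.17435285e-06]), 'position': array([240.75794291, 576.22719097, 238.31559694]), 'tcp_rot': array([ 1.79886983e+02, -5.32391827e-03, -2.26869753e+01]), 'contact_force': array([-0.13493139, -0.40685475,  0.15354507]), 'ft_torque': array([-0.0317728 ,  0.06147897,  0.02454216]), 'grasp_force': 0.0, 'finger_gap': 0.9992466832136102}
```

View pics/scene0.png

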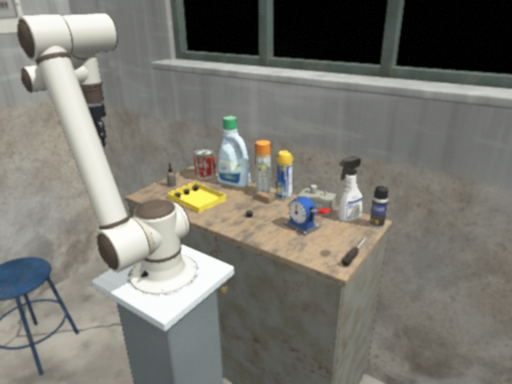

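View pics/side0.png

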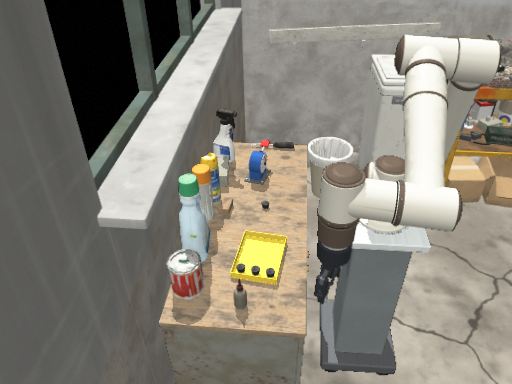

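The scene view shows the tray near (197,196), loose bung at (249,213), counter at (301,213) with red pad at about (322,210). The side view has the bung at (265,205), the tray around (260,257) and the counter at (258,166). I'll enlarge both.

```bash
python3 - <<'E'
from h import *
a=cv2.imread('pics/scene0.png')[165:265,160:380];b=cv2.imread('pics/side0.png')[130:310,160:320]
cv2.imwrite('pics/c1.png',cv2.resize(a,None,fx=3.6,fy=3.6,interpolation=cv2.INTER_CUBIC))
cv2.imwrite('pics/c2.png',cv2.resize(b,None,fx=3.3,fy=3.3,interpolation=cv2.INTER_CUBIC))
for n,uv,z in [('scene0',(249,213),10),('side0',(265,205),10),('side0',(259,257),0),('scene0',(197,196),0),('scene0',(323,211),107),('side0',(265,144),107)]:
    print(n,uv,onz(load(n),uv,z).round(0))
E
```

```text
scene0 (249, 213) [443.  -8.  10.]
side0 (265, 205) [438.  -9.  10.]
side0 (259, 257) [438. 254.   0.]
scene0 (197, 196) [456. 277.   0.]
scene0 (323, 211) [ 452. -313.  107.]
side0 (265, 144) [ 460. -294.  107.]
```

View pics/c1.png

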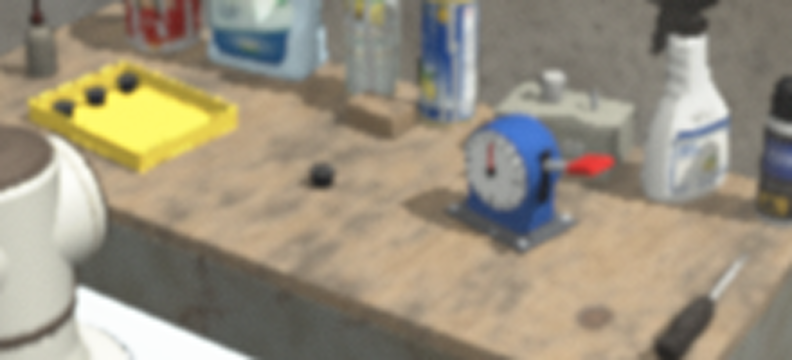

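View pics/c2.png

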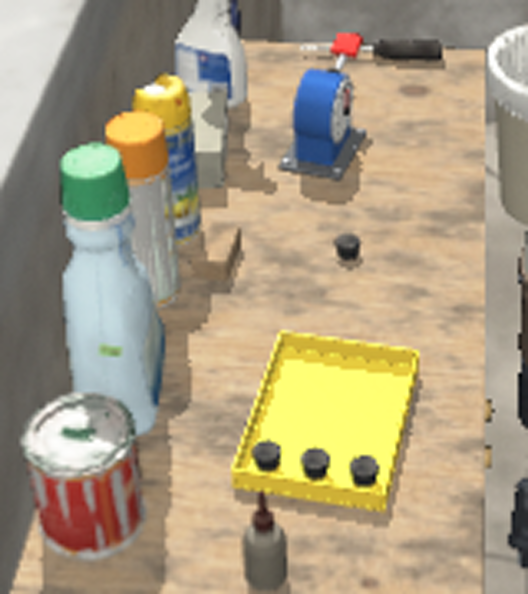

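Crop readings: bung c1 (320,175) / c2 (347,247); pad c1 (592,164) / c2 (347,44); tray rim corners c2 (280,333), (418,350), (388,495), (234,475); tray bungs at (266,455), (315,463), (364,470).

```bash
python3 - <<'E'
from h import *
S,D=load('scene0'),load('side0')
c1=lambda u,v:(160+u/3.6-.4,165+v/3.6-.4); c2=lambda u,v:(160+u/3.3-.35,130+v/3.3-.35)
def tri(a,b):
    A=[];B=[]
    for f,uv in((S,a),(D,b)):
        o,d=ray(f,uv); d/=np.linalg.norm(d); P=np.eye(3)-np.outer(d,d); A.append(P);B.append(P@o)
    x,r,*_=np.linalg.lstsq(np.vstack(A),np.hstack(B),rcond=None); return x.round(1),np.sqrt(r)
print('bung',tri(c1(320,175),c2(347,247)))
print('pad',tri(c1(592,164),c2(347,44)))
print('dial',onz(S,c1(495,172),68), 'ctr top')
print('rim',[onz(D,c2(*p),26).round(0)[:2] for p in((280,333),(418,350),(388,495),(234,475))])
print('tb',[onz(D,c2(*p),13).round(0)[:2] for p in((266,455),(315,463),(364,470))])
print('base',[onz(D,c2(*p),3).round(0)[:2] for p in((281,165),(336,178),(370,133))])
print('base',[onz(S,c1(*p),3).round(0)[:2] for p in((450,208),(522,248),(576,216))])
E
```

```text
bung (array([438.4,  -9.4,  11.8]), array([0.3106531]))
pad (array([ 462.7, -311.2,  103.4]), array([2.44283949]))
dial [ 457.78126746 -211.34481901   68.        ] ctr top
rim [array([497., 157.]), array([350., 171.]), array([370., 371.]), array([518., 358.])]
tb [array([493., 318.]), array([444., 325.]), array([396., 330.])]
base [array([ 535., -176.]), array([ 463., -154.]), array([ 428., -255.])]
base [array([ 468., -154.]), array([ 441., -254.]), array([ 526., -270.])]
```

```bash
cat >> h.py <<'E'
def rel(cmd,tgt):
    """cmd,tgt: (x,y,z,yaw) tool-down -> tx ty tz wz"""
    A=R.from_euler('xyz',[180,0,cmd[3]],degrees=True); B=R.from_euler('xyz',[180,0,tgt[3]],degrees=True)
    return A.inv().apply(np.array(tgt[:3])-np.array(cmd[:3])).round(1).tolist(), (A.inv()*B).as_rotvec().round(3).tolist()
E
python3 - <<'E'
from h import *
S=load('scene0')
c1=lambda u,v:(160+u/3.6-.4,165+v/3.6-.4)
print(manip.tcp_to_tips,[onz(S,c1(*p),z).round(0) for p,z in(((345,122),0),((383,138),0),((384,122),30),((412,112),30))])
print(rel((240.9,576.7,239.3,-22.7),(438,-9,120,-95.5)))
E
```

```text
8.0 [array([575.,  54.,   0.]), array([566.,  -6.,   0.]), array([551., -17.,  30.]), array([590., -30.,  30.])]
([407.9, 464.3, 119.3], [-0.0, -0.0, 1.271])
```

Call:
{"api": "send_rows", "payload": {"targets": [{"tx": 40, "ty": 46, "tz": 8, "wz": 0.127}, {"tx": 80, "ty": 92, "tz": 16, "wz": 0.254}, {"tx": 120, "ty": 138, "tz": 24, "wz": 0.381}, {"tx": 160, "ty": 184, "tz": 32, "wz": 0.508}, {"tx": 200, "ty": 230, "tz": 40, "wz": 0.635}, {"tx": 240, "ty": 276, "tz": 48, "wz": 0.762}, {"tx": 280, "ty": 322, "tz": 56, "wz": 0.889}, {"tx": 320, "ty": 368, "tz": 64, "wz": 1.016}, {"tx": 360, "ty": 414, "tz": 72, "wz": 1.143}, {"tx": 390, "ty": 445, "tz": 80, "wz": 1.271}]}}

```text
$.targets[0]: bad value
```

Call:
{"api": "send_rows", "payload": {"targets": [{"wx": 0, "wy": 0, "fingers": 0, "tx": 40, "ty": 46, "tz": 8, "wz": 0.127}, {"wx": 0, "wy": 0, "fingers": 0, "tx": 80, "ty": 92, "tz": 16, "wz": 0.254}, {"wx": 0, "wy": 0, "fingers": 0, "tx": 120, "ty": 138, "tz": 24, "wz": 0.381}, {"wx": 0, "wy": 0, "fingers": 0, "tx": 160, "ty": 184, "tz": 32, "wz": 0.508}, {"wx": 0, "wy": 0, "fingers": 0, "tx": 200, "ty": 230, "tz": 40, "wz": 0.635}, {"wx": 0, "wy": 0, "fingers": 0, "tx": 240, "ty": 276, "tz": 48, "wz": 0.762}, {"wx": 0, "wy": 0, "fingers": 0, "tx": 280, "ty": 322, "tz": 56, "wz": 0.889}, {"wx": 0, "wy": 0, "fingers": 0, "tx": 320, "ty": 368, "tz": 64, "wz": 1.016}, {"wx": 0, "wy": 0, "fingers": 0, "tx": 360, "ty": 414, "tz": 72, "wz": 1.143}, {"wx": 0, "wy": 0, "fingers": 0, "tx": 390, "ty": 445, "tz": 80, "wz": 1.271}]}}

```text
clock: 1.35
position: [429.2, 13.4, 159.0]
tcp_rot: [180.0, -0.0, -95.8]
contact_force: [1.3, -0.0, 0.6]
finger_gap: 1.0
grasp_force: 0.0
```

```bash
python3 - <<'E'
from h import *
f=grab('wrist','w1'); s=manip.get_state();print(s['position'],s['tcp_rot'],s['contact_force'])
print(proj(f,[[438,-9,10],[438,-9,0],[438,-9,20]]))
E
```

```text
[429.44958263  10.81621298 157.82315064] [ 1.79853513e+02 -1.03963622e-01 -9.61906669e+01] [ 2.07341421 -2.31096589 -0.9233572 ]
[[241.50922218 160.69014925]
 [241.9598057  158.83397786]
 [241.02730078 162.67562104]]
```

View pics/w1.png

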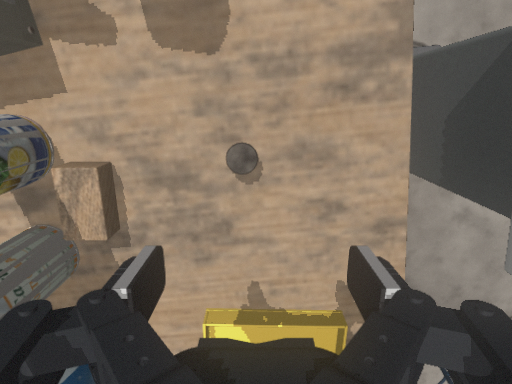

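The bung's top is at (242,158.5), about 4 px from the prediction. The tray edge is at the bottom, and the block sits well to the left at (90,200).

```bash
python3 - <<'E'
from h import *
f=load('w1'); print(onz(f,(242,158.5),20))
f=grab('wrist','w2'); s=manip.get_state();print(s['clock'],s['position'],s['tcp_rot'],s['contact_force'])
g=cv2.cvtColor(f['color'],6); m=((g<95)*255).astype(np.uint8)[120:200,200:290]
n,l,st,c=cv2.connectedComponentsWithStats(m); print([(st[i,4],c[i]+[200,120]) for i in range(1,n) if st[i,4]>100])
i=np.argmax(st[1:,4])+1; print(onz(f,c[i]+[200,120],19))
print(f['T'].round(2))
E
```

```text
[436.7119448 -12.6271565  20.       ]
1.45 [429.00268586  12.47729884 158.11610936] [ 1.79852303e+02 -7.75304463e-02 -9.59332599e+01] [-0.02000288  0.10051318 -0.59605794]
[(np.int32(725), array([242.97103448, 162.35724138]))]
[436.0044993  -12.02707547  19.        ]
[[-9.9000e-01  1.1000e-01  3.0000e-02  4.2031e+02]
 [ 1.1000e-01  9.5000e-01  2.8000e-01 -6.0200e+01]
 [ 0.0000e+00  2.8000e-01 -9.6000e-01  2.9184e+02]
 [ 0.0000e+00  0.0000e+00  0.0000e+00  1.0000e+00]]
```

```bash
python3 - <<'E'
from h import *
print(rel((428.9,15.7,159.3,-95.5),(437,-10.5,60,-95.5)))
E
```

```text
([25.3, -10.6, 99.3], [0.0, 0.0, 0.0])
```

Call:
{"api": "send_rows", "payload": {"targets": [{"wx": 0, "wy": 0, "wz": 0, "fingers": 0.2, "tx": 13, "ty": -5, "tz": 50}, {"wx": 0, "wy": 0, "wz": 0, "fingers": 0.3, "tx": 25, "ty": -10.5, "tz": 99}, {"wx": 0, "wy": 0, "wz": 0, "fingers": 0.3, "tx": 25, "ty": -10.5, "tz": 99}, {"wx": 0, "wy": 0, "wz": 0, "fingers": 0.3, "tx": 25, "ty": -10.5, "tz": 99}, {"wx": 0, "wy": 0, "wz": 0, "fingers": 0.3, "tx": 25, "ty": -10.5, "tz": 99}]}}

```text
clock: 2.08
position: [438.6, -9.2, 62.2]
tcp_rot: [-179.8, 0.1, -95.4]
contact_force: [0.7, 0.3, -0.6]
finger_gap: 0.7
grasp_force: 0.0
```

Call:
{"api": "send_rows", "payload": {"targets": [{"wx": 0, "wy": 0, "wz": 0, "fingers": 0.3, "tx": 0, "ty": 0, "tz": 25}, {"wx": 0, "wy": 0, "wz": 0, "fingers": 0.3, "tx": 0, "ty": 0, "tz": 40}, {"wx": 0, "wy": 0, "wz": 0, "fingers": 0.3, "tx": 0, "ty": 0, "tz": 48}, {"wx": 0, "wy": 0, "wz": 0, "fingers": 0.3, "tx": 0, "ty": 0, "tz": 48}, {"wx": 0, "wy": 0, "wz": 0, "fingers": 1, "tx": 0, "ty": 0, "tz": 48}, {"wx": 0, "wy": 0, "wz": 0, "fingers": 1, "tx": 0, "ty": 0, "tz": 48}, {"wx": 0, "wy": 0, "wz": 0, "fingers": 1, "tx": 0, "ty": 0, "tz": 48}, {"wx": 0, "wy": 0, "wz": 0, "fingers": 1, "tx": 0, "ty": 0, "tz": 48}]}}

```text
clock: 3.08
position: [437.8, -10.0, 13.3]
tcp_rot: [-179.9, 0.0, -95.5]
contact_force: [-1.0, 1.0, 6.0]
finger_gap: 0.311
grasp_force: 58.6
```

Call:
{"api": "send_rows", "payload": {"targets": [{"wx": 0, "wy": 0, "wz": 0, "fingers": 1, "tx": 0, "ty": 0, "tz": -30}, {"wx": 0, "wy": 0, "wz": 0, "fingers": 1, "tx": -10, "ty": 1, "tz": -65}, {"wx": 0, "wy": 0, "wz": 0, "fingers": 1, "tx": -55, "ty": 7, "tz": -70}, {"wx": 0, "wy": 0, "wz": 0, "fingers": 1, "tx": -105, "ty": 14, "tz": -70}, {"wx": 0, "wy": 0, "wz": 0, "fingers": 1, "tx": -155, "ty": 21, "tz": -70}, {"wx": 0, "wy": 0, "wz": 0, "fingers": 1, "tx": -200, "ty": 27, "tz": -70}, {"wx": 0, "wy": 0, "wz": 0, "fingers": 1, "tx": -222, "ty": 29.5, "tz": -60}, {"wx": 0, "wy": 0, "wz": 0, "fingers": 1, "tx": -222, "ty": 29.5, "tz": -60}, {"wx": 0, "wy": 0, "wz": 0, "fingers": 1, "tx": -222, "ty": 29.5, "tz": -60}]}}

```text
clock: 4.2
position: [428.7, 212.5, 71.9]
tcp_rot: [179.9, -0.1, -95.6]
contact_force: [0.5, 0.3, -0.8]
finger_gap: 0.308
grasp_force: 59.1
```

```bash
python3 - <<'E'
from h import *
f=grab('wrist','w3'); g=grab('side','s3'); s=manip.get_state();print(s['position'],s['tcp_rot'],s['grasp_force'],s['finger_gap'])
b=cv2.resize(g['color'][200:290,210:310],None,fx=4,fy=4,interpolation=2)
a=f['color']; a=np.vstack([a[24:]]); cv2.imwrite('pics/v3.png',cv2.resize(np.hstack([a,b]),None,fx=.85,fy=.85)[:,:,::-1])
E
```

```text
[429.06759884 212.40734504  72.26982553] [ 1.79971967e+02 -2.96244169e-02 -9.55896362e+01] 59.100406765937805 0.3093145943372849
```

View pics/v3.png

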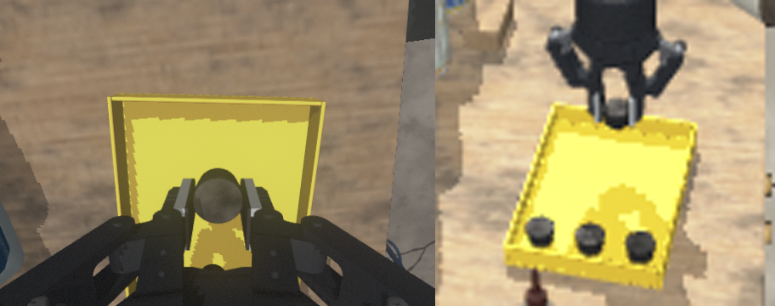

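The bung is held upright, centred over the free half of the tray, with the three others in their row below. Now I'll lower and release it.

Call:
{"api": "send_rows", "payload": {"targets": [{"wx": 0, "wy": 0, "wz": 0, "fingers": 1, "tx": 0, "ty": 0, "tz": 25}, {"wx": 0, "wy": 0, "wz": 0, "fingers": 1, "tx": 0, "ty": 0, "tz": 45}, {"wx": 0, "wy": 0, "wz": 0, "fingers": 1, "tx": 0, "ty": 0, "tz": 54}, {"wx": 0, "wy": 0, "wz": 0, "fingers": 1, "tx": 0, "ty": 0, "tz": 56.5}, {"wx": 0, "wy": 0, "wz": 0, "fingers": 1, "tx": 0, "ty": 0, "tz": 56.5}, {"wx": 0, "wy": 0, "wz": 0, "fingers": 1, "tx": 0, "ty": 0, "tz": 56.5}]}}

```text
clock: 5.05
position: [429.7, 213.8, 16.4]
tcp_rot: [-179.9, 0.1, -95.5]
contact_force: [-0.3, -0.7, 1.5]
finger_gap: 0.312
grasp_force: 59.3
```

Call:
{"api": "send_rows", "payload": {"targets": [{"wx": 0, "wy": 0, "wz": 0, "fingers": 0.5, "tx": 0, "ty": 0, "tz": 0}, {"wx": 0, "wy": 0, "wz": 0, "fingers": 0.35, "tx": 0, "ty": 0, "tz": 0}, {"wx": 0, "wy": 0, "wz": 0, "fingers": 0.35, "tx": 0, "ty": 0, "tz": 0}, {"wx": 0, "wy": 0, "wz": 0, "fingers": 0.35, "tx": 0, "ty": 0, "tz": 0}, {"wx": 0, "wy": 0, "wz": 0, "fingers": 0.35, "tx": 0, "ty": 0, "tz": -15}, {"wx": 0, "wy": 0, "wz": 0, "fingers": 0.35, "tx": 0, "ty": 0, "tz": -50}, {"wx": 0, "wy": 0, "wz": 0, "fingers": 0.35, "tx": 0, "ty": 0, "tz": -100}, {"wx": 0, "wy": 0, "wz": 0, "fingers": 0.5, "tx": 0, "ty": 0, "tz": -150}, {"wx": 0, "wy": 0, "wz": 0, "fingers": 1, "tx": 0, "ty": 0, "tz": -184}]}}

```text
clock: 6.18
position: [429.5, 213.9, 202.4]
tcp_rot: [-179.9, 0.1, -95.5]
contact_force: [0.5, 1.1, -0.1]
finger_gap: 0.303
grasp_force: 0.0
```

Call:
{"api": "send_rows", "payload": {"targets": [{"wx": 0, "wy": 0, "wz": 0, "fingers": 1, "tx": 50, "ty": -8, "tz": 0}, {"wx": 0, "wy": 0, "wz": 0, "fingers": 1, "tx": 105, "ty": -16, "tz": 0}, {"wx": 0, "wy": 0, "wz": -0.02, "fingers": 1, "tx": 160, "ty": -24, "tz": 0}, {"wx": 0, "wy": 0, "wz": -0.04, "fingers": 1, "tx": 215, "ty": -32, "tz": 0}, {"wx": 0, "wy": 0, "wz": -0.06, "fingers": 1, "tx": 270, "ty": -41, "tz": 0}, {"wx": 0, "wy": 0, "wz": -0.08, "fingers": 1, "tx": 325, "ty": -49, "tz": 0}, {"wx": 0, "wy": 0, "wz": -0.096, "fingers": 1, "tx": 380, "ty": -57, "tz": 0}, {"wx": 0, "wy": 0, "wz": -0.096, "fingers": 1, "tx": 435, "ty": -66, "tz": 0}, {"wx": 0, "wy": 0, "wz": -0.096, "fingers": 1, "tx": 474, "ty": -72, "tz": 0}, {"wx": 0, "wy": 0, "wz": -0.096, "fingers": 1, "tx": 474, "ty": -72, "tz": 0}]}}

```text
clock: 7.42
position: [455.0, -267.3, 199.1]
tcp_rot: [179.9, 0.0, -90.2]
contact_force: [-0.2, 0.8, 0.8]
finger_gap: -0.002
grasp_force: 0.0
```

```bash
python3 - <<'E'
from h import *
grab('wrist','w4'); f=grab('wrist','w4'); g=grab('side','s4'); s=manip.get_state();print(s['position'],s['tcp_rot'],s['finger_gap'])
b=cv2.resize(g['color'][200:296,210:305],None,fx=4,fy=4,interpolation=2)
cv2.imwrite('pics/v4.png',cv2.resize(np.hstack([f['color'],b]),None,fx=.88,fy=.88)[:,:,::-1])
hsv=cv2.cvtColor(f['color'],cv2.COLOR_RGB2HSV); m=(((hsv[...,0]<6)|(hsv[...,0]>174))&(hsv[...,1]>190)&(hsv[...,2]>100)).astype(np.uint8)
n,l,st,c=cv2.connectedComponentsWithStats(m)
for i in range(1,n):
    if st[i,4]>60: print(st[i],c[i],onz(f,c[i],107).round(1))
E
```

```text
[ 455.06796223 -264.6455039   199.57537605] [ 1.79963056e+02  2.44522526e-02 -8.99951353e+01] -0.0006779362825195119
```

View pics/v4.png

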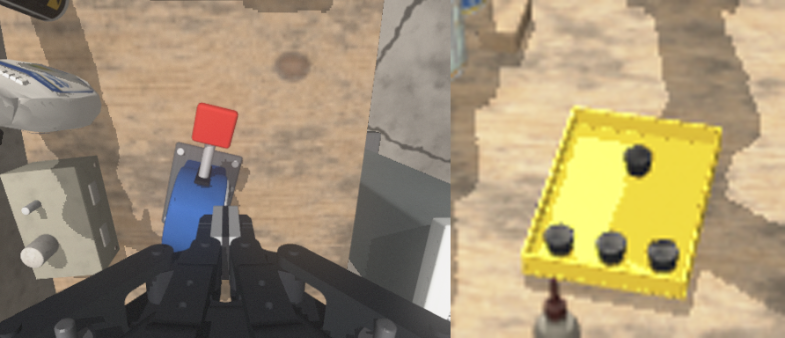

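The bung stands upright in the tray. The red pad's top face is centred near (215,124) in this picture, i.e. (244.5,141) full-scale.

```bash
python3 - <<'E'
from h import *
f=load('w4')
for p in((215,124),(200,103),(238,111),(231,149),(191,139)): print(onz(f,np.array(p)/.88,107).round(1))
hsv=cv2.cvtColor(f['color'],cv2.COLOR_RGB2HSV).astype(int); print(hsv[141,245])
m=((abs(hsv[...,0]-hsv[141,245,0])<8)&(hsv[...,1]>130)).astype(np.uint8)
n,l,st,c=cv2.connectedComponentsWithStats(m); i=l[141,245]; print(st[i],c[i],onz(f,c[i],107))
D=load('s4'); print(onz(D,(265.2-.35,143.3-.35),107))
E
```

```text
[ 460.9 -311.8  107. ]
[ 472.7 -328.6  107. ]
[ 442.1 -322.2  107. ]
[ 447.7 -290.8  107. ]
[ 481.  -299.5  107. ]
[  2 178 224]
[ 218  117   52   52 2011] [243.11934361 141.95773247] [ 461.73553775 -311.01709202  107.        ]
[ 460.83177528 -302.90563282  107.        ]
```

Call:
{"api": "send_rows", "payload": {"targets": [{"wx": 0, "wy": 0, "wz": 0, "fingers": 1, "tx": 24, "ty": -3, "tz": 25}, {"wx": 0, "wy": 0, "wz": 0, "fingers": 1, "tx": 48, "ty": -6, "tz": 55}, {"wx": 0, "wy": 0, "wz": 0, "fingers": 1, "tx": 48, "ty": -6, "tz": 70}, {"wx": 0, "wy": 0, "wz": 0, "fingers": 1, "tx": 48, "ty": -6, "tz": 70}, {"wx": 0, "wy": 0, "wz": 0, "fingers": 1, "tx": 48, "ty": -6, "tz": 70}]}}

```text
clock: 8.2
position: [462.2, -312.5, 131.0]
tcp_rot: [-179.9, -0.1, -89.9]
contact_force: [-0.1, -0.6, 0.4]
finger_gap: -0.002
grasp_force: 0.0
```

```bash
python3 - <<'E'
from h import *
f=grab('side','s5'); s=manip.get_state();print(s['position'],s['contact_force'])
w=grab('wrist','w5')
g=f['color'][120:190,220:310]
cv2.imwrite('pics/v5.png',np.hstack([cv2.resize(w['color'],(400,300)),cv2.resize(g,(386,300),interpolation=2)])[:,:,::-1])
E
```

```text
[ 462.24234784 -312.58158745  131.20738282] [-0.12645128 -0.06641376 -0.16142581]
```

View pics/v5.png

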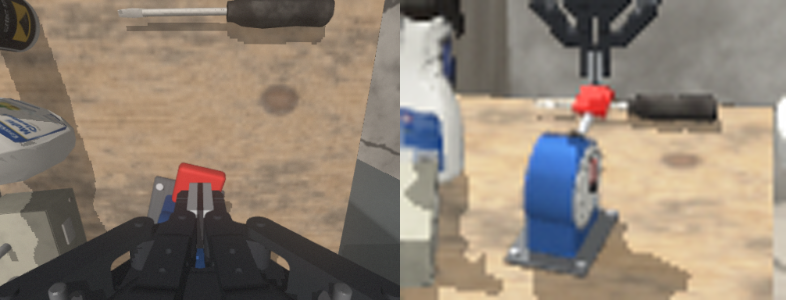

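The closed fingertips are right above the red pad in both views, and the screwdriver is well clear. Now the first stroke, slowly.

Call:
{"api": "send_rows", "payload": {"targets": [{"wx": 0, "wy": 0, "wz": 0, "fingers": 1, "tx": 0, "ty": 0, "tz": 12}, {"wx": 0, "wy": 0, "wz": 0, "fingers": 1, "tx": 0, "ty": 0, "tz": 24}, {"wx": 0, "wy": 0, "wz": 0, "fingers": 1, "tx": 0, "ty": 0, "tz": 36}, {"wx": 0, "wy": 0, "wz": 0, "fingers": 1, "tx": 0, "ty": 0, "tz": 48}, {"wx": 0, "wy": 0, "wz": 0, "fingers": 1, "tx": 0, "ty": 0, "tz": 60}, {"wx": 0, "wy": 0, "wz": 0, "fingers": 1, "tx": 0, "ty": 0, "tz": 68}, {"wx": 0, "wy": 0, "wz": 0, "fingers": 1, "tx": 0, "ty": 0, "tz": 68}, {"wx": 0, "wy": 0, "wz": 0, "fingers": 1, "tx": 0, "ty": 0, "tz": 68}]}}

```text
clock: 9.3
position: [461.8, -313.4, 61.9]
tcp_rot: [-180.0, -0.0, -90.0]
contact_force: [0.3, -2.4, 3.3]
finger_gap: 0.0
grasp_force: 2.3
```

Call:
{"api": "send_rows", "payload": {"targets": [{"wx": 0, "wy": 0, "wz": 0, "fingers": 1, "tx": 0, "ty": 0, "tz": 2}, {"wx": 0, "wy": 0, "wz": 0, "fingers": 1, "tx": 0, "ty": 0, "tz": 4}, {"wx": 0, "wy": 0, "wz": 0, "fingers": 1, "tx": 0, "ty": 0, "tz": 4}]}}

```text
clock: 9.68
position: [461.9, -313.0, 58.3]
tcp_rot: [-179.9, -0.0, -90.0]
contact_force: [0.6, 0.2, 5.8]
finger_gap: 0.002
grasp_force: 2.8
```

Spring force only so far; going on to the stop.

Call:
{"api": "send_rows", "payload": {"targets": [{"wx": 0, "wy": 0, "wz": 0, "fingers": 1, "tx": 0, "ty": 0, "tz": 1}, {"wx": 0, "wy": 0, "wz": 0, "fingers": 1, "tx": 0, "ty": 0, "tz": 2}, {"wx": 0, "wy": 0, "wz": 0, "fingers": 1, "tx": 0, "ty": 0, "tz": 2}, {"wx": 0, "wy": 0, "wz": 0, "fingers": 1, "tx": 0, "ty": 0, "tz": 2}]}}

```text
clock: 10.18
position: [462.0, -312.7, 56.5]
tcp_rot: [-179.9, 0.0, -90.0]
contact_force: [0.7, 1.4, 6.6]
finger_gap: -0.0
grasp_force: 2.9
```

Call:
{"api": "send_rows", "payload": {"targets": [{"wx": 0, "wy": 0, "wz": 0, "fingers": 1, "tx": 0, "ty": 0, "tz": 1}, {"wx": 0, "wy": 0, "wz": 0, "fingers": 1, "tx": 0, "ty": 0, "tz": 1}, {"wx": 0, "wy": 0, "wz": 0, "fingers": 1, "tx": 0, "ty": 0, "tz": 1}]}}

```text
clock: 10.55
position: [462.1, -312.7, 56.2]
tcp_rot: [-179.9, -0.0, -90.0]
contact_force: [-0.3, 2.8, 11.2]
finger_gap: 0.0
grasp_force: 5.0
```

Call:
{"api": "send_rows", "payload": {"targets": [{"wx": 0, "wy": 0, "wz": 0, "fingers": 1, "tx": 0, "ty": 0, "tz": 1}, {"wx": 0, "wy": 0, "wz": 0, "fingers": 1, "tx": 0, "ty": 0, "tz": 1}, {"wx": 0, "wy": 0, "wz": 0, "fingers": 1, "tx": 0, "ty": 0, "tz": 1}]}}

```text
clock: 10.92
position: [462.2, -312.8, 56.1]
tcp_rot: [-179.9, -0.0, -89.9]
contact_force: [-1.5, 3.7, 14.7]
finger_gap: -0.003
grasp_force: 7.1
```

Stop reached: the force rises while the position holds at 56.1. Raising, then checking the dial.

Call:
{"api": "send_rows", "payload": {"targets": [{"wx": 0, "wy": 0, "wz": 0, "fingers": 1, "tx": 0, "ty": 0, "tz": -20}, {"wx": 0, "wy": 0, "wz": 0, "fingers": 1, "tx": 0, "ty": 0, "tz": -40}, {"wx": 0, "wy": 0, "wz": 0, "fingers": 1, "tx": 0, "ty": 0, "tz": -60}, {"wx": 0, "wy": 0, "wz": 0, "fingers": 1, "tx": 0, "ty": 0, "tz": -76}, {"wx": 0, "wy": 0, "wz": 0, "fingers": 1, "tx": 0, "ty": 0, "tz": -76}, {"wx": 0, "wy": 0, "wz": 0, "fingers": 1, "tx": 0, "ty": 0, "tz": -76}]}}

```text
clock: 11.68
position: [460.7, -312.7, 128.8]
tcp_rot: [179.9, 0.1, -90.0]
contact_force: [-0.4, 0.5, -0.5]
finger_gap: -0.005
grasp_force: 0.0
```

```bash
python3 - <<'E'
from h import *
f=grab('scene','n6'); s=manip.get_state();print(s['position'],s['contact_force'])
cv2.imwrite('pics/v6.png',cv2.resize(f['color'][185:245,275:345],None,fx=8,fy=8,interpolation=2)[:,:,::-1])
E
```

```text
[ 460.65249335 -312.72588006  128.67117815] [ 0.28474937 -0.24119656 -0.22809691]
```

View pics/v6.png

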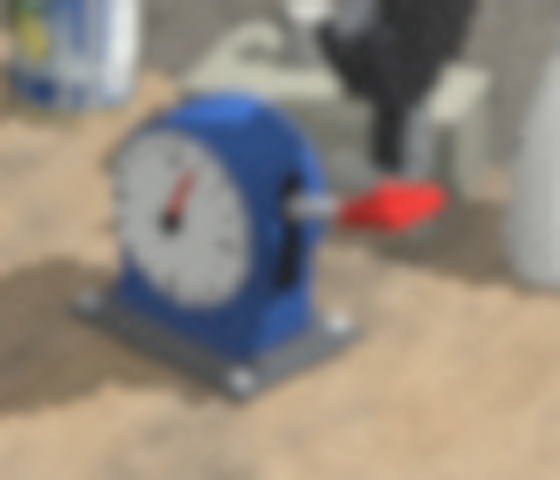

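The pointer has moved on one mark (hub (172,222), tip (188,177)) and the lever is back up. Three more strokes follow, each with a force check at the bottom.

Call:
{"api": "send_rows", "payload": {"targets": [{"wx": 0, "wy": 0, "wz": 0, "fingers": 1, "tx": 0, "ty": 0, "tz": 14}, {"wx": 0, "wy": 0, "wz": 0, "fingers": 1, "tx": 0, "ty": 0, "tz": 28}, {"wx": 0, "wy": 0, "wz": 0, "fingers": 1, "tx": 0, "ty": 0, "tz": 42}, {"wx": 0, "wy": 0, "wz": 0, "fingers": 1, "tx": 0, "ty": 0, "tz": 56}, {"wx": 0, "wy": 0, "wz": 0, "fingers": 1, "tx": 0, "ty": 0, "tz": 66}, {"wx": 0, "wy": 0, "wz": 0, "fingers": 1, "tx": 0, "ty": 0, "tz": 72}, {"wx": 0, "wy": 0, "wz": 0, "fingers": 1, "tx": 0, "ty": 0, "tz": 75}, {"wx": 0, "wy": 0, "wz": 0, "fingers": 1, "tx": 0, "ty": 0, "tz": 76}, {"wx": 0, "wy": 0, "wz": 0, "fingers": 1, "tx": 0, "ty": 0, "tz": 76}, {"wx": 0, "wy": 0, "wz": 0, "fingers": 1, "tx": 0, "ty": 0, "tz": 76}]}}

```text
clock: 12.98
position: [462.0, -312.9, 55.9]
tcp_rot: [-179.9, -0.0, -89.9]
contact_force: [-4.2, 4.7, 20.5]
finger_gap: 0.004
grasp_force: 8.9
```

Call:
{"api": "send_rows", "payload": {"targets": [{"wx": 0, "wy": 0, "wz": 0, "fingers": 1, "tx": 0, "ty": 0, "tz": 0}, {"wx": 0, "wy": 0, "wz": 0, "fingers": 1, "tx": 0, "ty": 0, "tz": 0}]}}

```text
clock: 13.22
position: [462.0, -312.9, 55.9]
tcp_rot: [-179.9, -0.0, -89.9]
contact_force: [-3.0, 3.9, 20.0]
finger_gap: -0.002
grasp_force: 8.9
```

Stroke 2 is at its stop (20 N). Now up, then stroke 3.

Call:
{"api": "send_rows", "payload": {"targets": [{"wx": 0, "wy": 0, "wz": 0, "fingers": 1, "tx": 0, "ty": 0, "tz": -20}, {"wx": 0, "wy": 0, "wz": 0, "fingers": 1, "tx": 0, "ty": 0, "tz": -40}, {"wx": 0, "wy": 0, "wz": 0, "fingers": 1, "tx": 0, "ty": 0, "tz": -60}, {"wx": 0, "wy": 0, "wz": 0, "fingers": 1, "tx": 0, "ty": 0, "tz": -76}, {"wx": 0, "wy": 0, "wz": 0, "fingers": 1, "tx": 0, "ty": 0, "tz": -76}, {"wx": 0, "wy": 0, "wz": 0, "fingers": 1, "tx": 0, "ty": 0, "tz": -76}]}}

```text
clock: 13.98
position: [460.8, -312.7, 128.6]
tcp_rot: [179.9, 0.1, -90.0]
contact_force: [-0.0, -0.3, -0.3]
finger_gap: -0.001
grasp_force: 0.0
```

Call:
{"api": "send_rows", "payload": {"targets": [{"wx": 0, "wy": 0, "wz": 0, "fingers": 1, "tx": 0, "ty": 0, "tz": 14}, {"wx": 0, "wy": 0, "wz": 0, "fingers": 1, "tx": 0, "ty": 0, "tz": 28}, {"wx": 0, "wy": 0, "wz": 0, "fingers": 1, "tx": 0, "ty": 0, "tz": 42}, {"wx": 0, "wy": 0, "wz": 0, "fingers": 1, "tx": 0, "ty": 0, "tz": 56}, {"wx": 0, "wy": 0, "wz": 0, "fingers": 1, "tx": 0, "ty": 0, "tz": 66}, {"wx": 0, "wy": 0, "wz": 0, "fingers": 1, "tx": 0, "ty": 0, "tz": 72}, {"wx": 0, "wy": 0, "wz": 0, "fingers": 1, "tx": 0, "ty": 0, "tz": 75}, {"wx": 0, "wy": 0, "wz": 0, "fingers": 1, "tx": 0, "ty": 0, "tz": 76}, {"wx": 0, "wy": 0, "wz": 0, "fingers": 1, "tx": 0, "ty": 0, "tz": 76}, {"wx": 0, "wy": 0, "wz": 0, "fingers": 1, "tx": 0, "ty": 0, "tz": 76}]}}

```text
clock: 15.22
position: [461.9, -312.8, 55.9]
tcp_rot: [-179.9, -0.0, -89.9]
contact_force: [-2.2, 4.4, 20.0]
finger_gap: -0.003
grasp_force: 9.0
```

Call:
{"api": "send_rows", "payload": {"targets": [{"wx": 0, "wy": 0, "wz": 0, "fingers": 1, "tx": 0, "ty": 0, "tz": -20}, {"wx": 0, "wy": 0, "wz": 0, "fingers": 1, "tx": 0, "ty": 0, "tz": -40}, {"wx": 0, "wy": 0, "wz": 0, "fingers": 1, "tx": 0, "ty": 0, "tz": -60}, {"wx": 0, "wy": 0, "wz": 0, "fingers": 1, "tx": 0, "ty": 0, "tz": -76}, {"wx": 0, "wy": 0, "wz": 0, "fingers": 1, "tx": 0, "ty": 0, "tz": -76}, {"wx": 0, "wy": 0, "wz": 0, "fingers": 1, "tx": 0, "ty": 0, "tz": -76}]}}

```text
clock: 15.98
position: [460.7, -312.7, 128.6]
tcp_rot: [179.9, 0.1, -90.0]
contact_force: [0.4, -0.4, 0.1]
finger_gap: 0.003
grasp_force: 0.0
```

Call:
{"api": "send_rows", "payload": {"targets": [{"wx": 0, "wy": 0, "wz": 0, "fingers": 1, "tx": 0, "ty": 0, "tz": 14}, {"wx": 0, "wy": 0, "wz": 0, "fingers": 1, "tx": 0, "ty": 0, "tz": 28}, {"wx": 0, "wy": 0, "wz": 0, "fingers": 1, "tx": 0, "ty": 0, "tz": 42}, {"wx": 0, "wy": 0, "wz": 0, "fingers": 1, "tx": 0, "ty": 0, "tz": 56}, {"wx": 0, "wy": 0, "wz": 0, "fingers": 1, "tx": 0, "ty": 0, "tz": 66}, {"wx": 0, "wy": 0, "wz": 0, "fingers": 1, "tx": 0, "ty": 0, "tz": 72}, {"wx": 0, "wy": 0, "wz": 0, "fingers": 1, "tx": 0, "ty": 0, "tz": 75}, {"wx": 0, "wy": 0, "wz": 0, "fingers": 1, "tx": 0, "ty": 0, "tz": 76}, {"wx": 0, "wy": 0, "wz": 0, "fingers": 1, "tx": 0, "ty": 0, "tz": 76}, {"wx": 0, "wy": 0, "wz": 0, "fingers": 1, "tx": 0, "ty": 0, "tz": 76}]}}

```text
clock: 17.23
position: [462.0, -312.9, 55.9]
tcp_rot: [-179.9, -0.0, -89.9]
contact_force: [-4.0, 5.6, 20.3]
finger_gap: -0.0
grasp_force: 9.0
```

Call:
{"api": "send_rows", "payload": {"targets": [{"wx": 0, "wy": 0, "wz": 0, "fingers": 1, "tx": 0, "ty": 0, "tz": -20}, {"wx": 0, "wy": 0, "wz": 0, "fingers": 1, "tx": 0, "ty": 0, "tz": -40}, {"wx": 0, "wy": 0, "wz": 0, "fingers": 1, "tx": 0, "ty": 0, "tz": -60}, {"wx": 0, "wy": 0, "wz": 0, "fingers": 1, "tx": 0, "ty": 0, "tz": -100}, {"wx": 0, "wy": 0, "wz": 0, "fingers": 1, "tx": 0, "ty": 0, "tz": -146}, {"wx": 0, "wy": 0, "wz": 0, "fingers": 1, "tx": 0, "ty": 0, "tz": -146}, {"wx": 0, "wy": 0, "wz": 0, "fingers": 1, "tx": 0, "ty": 0, "tz": -146}]}}

```text
clock: 18.1
position: [460.6, -312.4, 197.9]
tcp_rot: [179.9, 0.1, -90.0]
contact_force: [0.3, -1.1, -0.3]
finger_gap: -0.003
grasp_force: 0.0
```

```bash
python3 - <<'E'
from h import *
f=grab('scene','n7'); d=grab('side','s7'); s=manip.get_state();print(s['position'],s['contact_force'])
a=cv2.resize(f['color'][185:245,275:345],None,fx=6,fy=6,interpolation=2)
b=cv2.resize(d['color'][130:310,190:310],(240,360),interpolation=2)
cv2.imwrite('pics/v7.png',np.hstack([a,b])[:,:,::-1])
E
```

```text
[ 460.3919777  -312.50567342  197.50772628] [-0.59979458  0.52203795 -0.37571835]
```

View pics/v7.png

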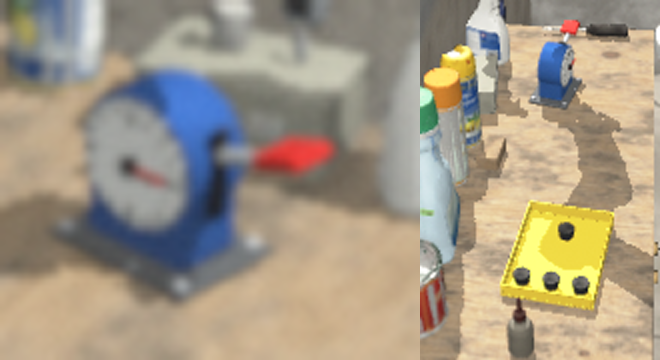

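The pointer lies a quarter turn on, hub (128,166) to tip (168,184), parallel to the counter's base edge. The lever is up, all four bungs stand in the tray, and the other items have not moved.

```bash
python3 -c "
from plant import manip
print(manip.hand_in())"
```

```text
the job is handed in; nothing more can be done
None
```

The job is handed in: the loose bung stands upright in the tray with the other three, the lever was pressed four times to its stop (pointer on four marks, lever up), and the bottle, block and screwdriver were not touched.

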